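Stow the can-crushing kit

TASK

Put the can-crushing kit away: hang the orange ear defenders over the steel bar, one cup on each side of it and clear of the tongs already hanging there, and park the wooden paddle in the slot of the grey dock, blade first, pushed in until the near edge of the blue line across the blade (the edge towards the grip) is level with the slot's mouth and lying flat on the slot floor. Leave the tongs, the cans and the brush where they are.

Things in the scene. Friction and masses are not known exactly. Their poses are not given: they have to be found in the camera images.
- ears: Orange ear defenders standing on their two cups; 149 mm wide along own x, 70 along y, 142 high, about 0.26 kg. Origin on the bench midway between the cups, z up; a half turn about z looks the same. Crest of the band: a straight black bar 96 mm long (x), 30 wide (y), underside 130, top 142 mm above the origin. Cups 78 mm high, 84 mm apart inside (x = +-42); arms above them at x = +-64.
- ears_crest (a point): Middle of the underside of the ear defenders' crest, 130 mm above the ears origin; axes as ears. This is what rests on the bar.
- stand: Fixed steel stand with a horizontal bar along its y; origin on the bench below the bar's middle. Two posts (22 x 16 mm, 152 mm high, on low feet 110 mm long in x) at y = +-140 mm: clear bar length between the posts is 264 mm.
- bar_mid (a point): Middle of the bar's axis, 142 mm above the bench; bar radius 8 mm (top at 150 mm), running along y.
- tongs: Aluminium litter tongs with green tips already hanging over the bar, an upside-down U 28 mm wide along y (the bar), 50 mm across, legs 100 mm long. Origin: middle of the underside of the bend, where it rests on the bar; bend 3 mm thick.
- paddle: Wooden paddle lying flat. Blade 170 mm long (own x -45 to +125 mm), 80 wide (y), 10 thick. On it a dark grip rib, x -40 to +30 mm, 24 wide, its top 55 mm above the underside. Origin: underside, near the rib's middle; x towards the free end, z up; about 0.16 kg, balance point near x = +20 mm.
- paddle_line (a point): Underside point, x = +50 mm from the paddle origin: the edge, nearer the rib, of the blue line painted across the blade's top (line 10 mm broad, x = 50 to 60 mm), 75 mm from the free end. Axes as paddle.
- dock: Fixed low grey housing with a level slot in its -x face; 100 mm deep in x, 120 wide in y, 42 high (plus 2.5 mm bolt heads). Origin on the bench under the housing's centre. A sill 12 mm high, 120 wide, continues the slot floor 45 mm out in front of the mouth.
- slot_mouth (a point): Middle of the slot's mouth at floor level, 12 mm above the bench, 50 mm in -x from the dock's origin. The slot is 90 mm wide (y), 18 mm high, runs to +x and is 100 mm deep (open behind).
- can_blue: Standing empty blue can, 66 mm dia, 115 high; origin at the underside's centre.
- can_green: Standing empty green can, 66 mm dia, 115 high; origin at the underside's centre.
- can_flat: Can crushed flat, a puck 74 mm dia, 21 high; origin at the underside's centre.
- brush: Hand brush lying on the bench, handle to own -x; origin on its underside near the middle.
Not all that is in view belongs to the job. There is more than one size of the paddle; the job needs the larger. There is more than one size of the dock; the one meant has the size given above.

How it is judged:
By the outcome, as a careful person would: the job done as asked, in the order asked, and still so for the second after the job is handed in, with the robot touching nothing.
It also fails if it takes over 58 s, if anything falls off the work surface, if the arm or the gripper's body presses on something with over 40 N, if the wrist force passes 120 N, or if a joint passes its speed limit or range.

ROBOT

A 6-joint arm with a two-finger parallel gripper is mounted at the origin on the work surface. World frame = base frame: x ahead of the robot, y to its left, z up, the work surface at z = 0. Lengths are in m, angles in degrees, forces in N, time in s.
With the tool pointing down it reaches from about 0.225 to 0.725 m from the base axis. Payload 3.1 kg.
Tool frame: the origin (TCP) lies between the finger pads; the fingertips stand 14 mm ahead of it and the grasp point (between the pads) lies 5 mm behind it; z points along the fingers, y is the line along which they close (so a half turn about z gives the same grasp; the last joint's range is limited). The gripper opens to 85 mm and grips with 20 to 120 N. Pads are 22 mm wide; open, the fingers measure 114 mm over their backs; the gripper's body (76 mm by 85 mm) begins 54 mm behind the grasp point. The pads swing forward as they close: fully open they stand 13 mm farther back than shut.
Start: joints at [-82.781, 2.75, 5.684, 92.934, 0, 82.678], TCP at [0.132, -0.508, 0.245] pointing down, gripper open.
Joint ranges: [-166.93, 166.93], [-56.73, 111.36], [-69.38, 81.34], [-121.58, 131.49], [-85.45, 84.26], [-180, 180]. Speed limits (degrees/s): [159.86, 159.86, 180, 180, 180, 180].

INTERFACE

Orientations are given as a 3x3 rotation matrix whose columns are the frame's x, y, z axes.
In Python, from rig import get_obs, cams, arm gives the robot as it stands.
- The arm moves only by the tool play_rows, never from a script. Its argument "steps" is a list of rows, each an object with "claw": the closure, from 0 (fully open) to 1 (shut); "delta_pos": the shift along the world's x, y, z in cm, a list of three; "twist": the turn about the world's z in units of 5 degrees (1.0 is 5 degrees). A call has 1 to 5 rows; each row shifts and turns the commanded pose from where the row before left it; what a row does not reach is not made up. A row lasts 1/8 s, in which the tool goes at most 62.5 mm and 10.7 degrees, less where a joint would pass 70% of its speed; a pose out of reach is approached as far as the arm can. A call with a gripper value outside its range is refused whole. The fingers move at their own pace and stop on an object; "force" is the grip in N (left out, the last holds). Time passes only in rows, so rows that do not move let the fingers close. It gives the time, the measured TCP pose, the force, the opening and the grip force at its end, in the units of the state.
- get_obs(): the state, without advancing time (a new reading comes with each control period).
- cams.get_image(name): name is "scene" or "top"; returns the picture (480x640x3 uint8, red, green, blue); there is no depth.
- cams.camera_model(name): a dict with "intrinsics" (3x3 intrinsics, pixels), "k1" (the pictures are not rectified: a ray, as slopes to the right and down, at radius r is drawn at 1 + k1 r^2 times it, then the intrinsics apply), "view" (4x4, takes a point from world to camera coordinates). Camera axes: x right, y down, z forward; pixel columns grow to the right and rows downward; lengths in m; the calibration is good to about 2 mm. A picture is of the moment at which its call begins. camera_model takes no time and is no camera call.
- arm.finish_job(): hands the job in; it is judged then, once.
The state is a dict: "t": time; "joint_positions": joint angles; "joint_velocities": joint speeds; "tau": joint torques, N m; "eef_pos": TCP position; "orientation": TCP orientation; "ft_force": force on the tool from outside, world axes, zero at the start; "ft_torque": the same for the moment, N m; "width": opening from 0.0 (shut) to 1.0 (fully open); "gripper_force": force on a finger pad.
Only numpy, scipy, OpenCV 4.12 (cv2) and the standard library are available. Lean on these libraries where they do the work, as an engineer would, in place of code of your own. Each camera call takes 0.05 s, during which the arm holds its last target. There are 200 camera calls.

## Working session

There is one attempt and no reset: what is moved stays moved. The work goes in short steps, Python scripts to look and compute and a tool call to move; the robot and the scene stay as the last step left them, time stands still between calls to the robot, and variables do not carry over. Pictures are saved under pics/ and viewed, at most 10 in all, crops included, and the job is handed in when it is done.

Besides the shell and the picture viewer there is one more tool, called after "Emit:" as name([rows], argument=value, ...), one row to a line, values as JSON. play_rows: Moves the arm, as the interface text tells. Its arguments: {"type":"object","properties":{"steps":{"type":"array","items":{"type":"object","properties":{"claw":{"type":"number"},"delta_pos":{"type":"array","items":{"type":"number"}},"twist":{"type":"number"}}}},"force":{"type":"number"}},"required":["steps"]}

```bash
mkdir -p pics; cat > h.py <<'E'
import numpy as np, cv2
from rig import get_obs, cams, arm
def ray(n,u,v):
    m=cams.camera_model(n);K=np.array(m["intrinsics"]);V=np.array(m["view"]);k=m["k1"]
    d=np.array([(u-K[0,2])/K[0,0],(v-K[1,2])/K[1,1]]);s=d.copy()
    for _ in range(20): s=d/(1+k*(s@s))
    R=V[:3,:3];return -R.T@V[:3,3], R.T@np.array([s[0],s[1],1])
def at(n,u,v,z):
    o,r=ray(n,u,v);return (o+r*(z-o[2])/r[2]).round(4)
def pix(n,p):
    m=cams.camera_model(n);K=np.array(m["intrinsics"]);V=np.array(m["view"])
    c=V[:3,:3]@np.array(p)+V[:3,3];s=c[:2]/c[2];s=s*(1+m["k1"]*(s@s));return (K[:2,:2]@s+K[:2,2]).round(1)
def snap(n,f,crop=None,k=1):
    im=cams.get_image(n)[...,::-1]
    if crop: x0,y0,x1,y1=crop; im=im[y0:y1,x0:x1]
    cv2.imwrite("pics/"+f,cv2.resize(im,None,fx=k,fy=k,interpolation=cv2.INTER_CUBIC))
E
python3 - <<'E'
from h import *
for n in("scene","top"):
    snap(n,n+"0.png",None,1.25); print(n,ray(n,320,240))
print(get_obs()["t"])
E
```

```text
scene (array([ 0.92118019, -0.66058566,  1.10414109]), array([-0.39081843,  0.51139518, -0.76536155]))
top (array([ 0.11137417, -0.00290628,  1.67048101]), array([ 0.1753535 , -0.01750494, -0.98438831]))
0.1
```

View pics/scene0.png

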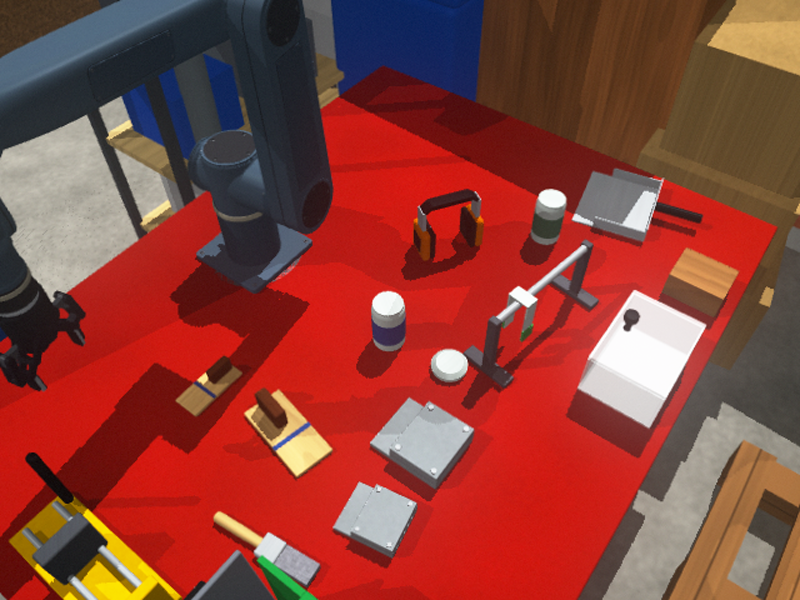

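View pics/top0.png

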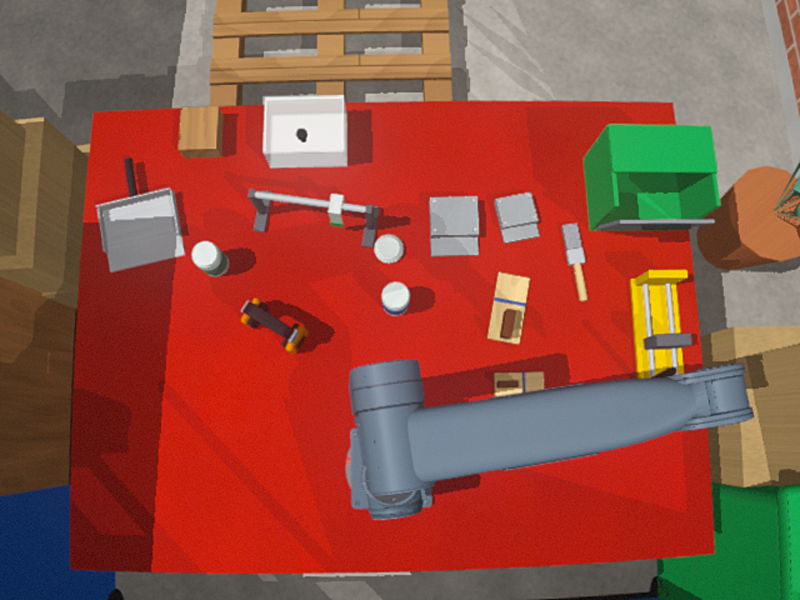

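The scene view shows ears at about (448,225), stand bar (495,320)–(587,247), the larger paddle (287,430) and the larger dock (425,440), all in 800x600 view pixels. The top view shows the same: ears (273,325), bar (250,194)–(378,210), paddle (509,307), dock (454,225). I'll enlarge the top view.

```bash
python3 - <<'E'
from h import *
im=cams.get_image("top")[...,::-1]
for f,(x0,y0,x1,y1) in dict(a=(185,145,325,285),b=(295,145,435,285)).items():
    cv2.imwrite(f"pics/{f}.png",cv2.resize(im[y0:y1,x0:x1],(595,595),interpolation=cv2.INTER_CUBIC))
E
```

```text
(no output)
```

View pics/a.png

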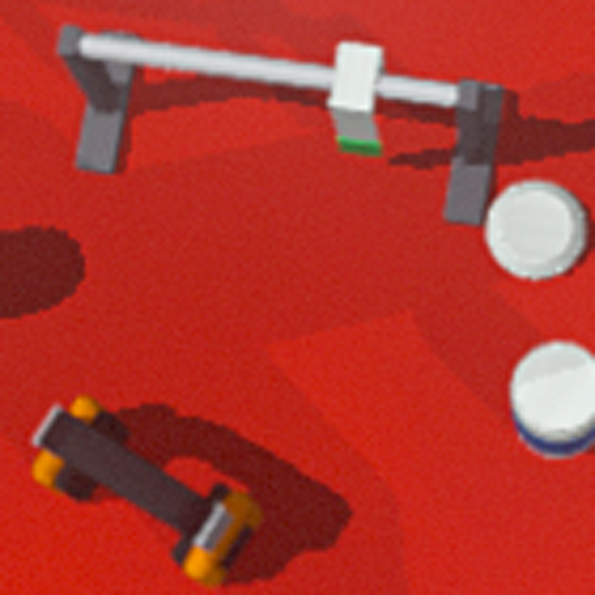

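View pics/b.png

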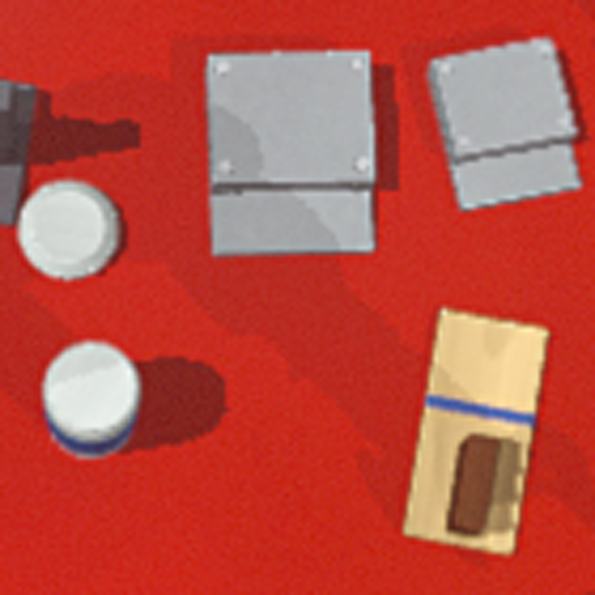

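```bash
python3 - <<'E'
from h import *
def A(px,py,z,x0=185): return at("top",x0+(px+.5)/4.25-.5,145+(py+.5)/4.25-.5,z)
def S(px,py,z): return at("scene",(px+.5)/1.25-.5,(py+.5)/1.25-.5,z)
def show(n,P):
    P=np.array(P);print(n,P[:,:2].tolist(),"c",P.mean(0).round(4)[:2],"sides",[round(float(np.linalg.norm(P[i]-P[i-1])),4) for i in range(len(P))], "ang",np.degrees(np.arctan2(*(P[1]-P[0])[1::-1])).round(1))
show("crest",[A(x,y,.142) for x,y in[(68,413),(45,447),(185,532),(212,497)]])
show("crestline",[A(56,430,.142),A(199,515,.142)])
show("bar",[A(80,46,.146),A(460,94,.146)])
show("tongs",[A(x,y,.153) for x,y in[(340,42),(383,45),(375,110),(331,107)]])
B=lambda x,y,z:A(x,y,z,295)
show("docktop",[B(x,y,.042) for x,y in[(207,55),(372,50),(374,185),(211,188)]])
show("sill",[B(212,254,.012),B(374,250,.012)])
show("paddle",[B(x,y,.01) for x,y in[(441,309),(548,328),(513,554),(404,535)]])
show("line",[B(427,402,.01),B(534,420,.01)])
show("rib",[B(x,y,.055) for x,y in[(470,435),(496,439),(478,533),(450,529)]])
show("S crest",[S(419,208,.136),S(479,196,.136)])
show("S tongs",[S(522,297,.153)]*2)
show("S bar",[S(493,322,.147),S(586,247,.147)])
show("S paddle",[S(x,y,.01) for x,y in[(332,447),(298,476),(245,419)]])
show("S dock",[S(x,y,.042) for x,y in[(474,430),(437,483)]])
E
```

```text
crest [[0.3858, 0.3122], [0.3629, 0.3275], [0.3035, 0.2323], [0.3267, 0.2143]] c [0.3447 0.2716] sides [0.1144, 0.0275, 0.1122, 0.0294] ang 146.3
crestline [[0.3743, 0.3202], [0.3148, 0.223]] c [0.3446 0.2716] sides [0.114, 0.114] ang -121.5
bar [[0.6441, 0.3083], [0.6026, 0.0442]] c [0.6234 0.1763] sides [0.2673, 0.2673] ang -98.9
tongs [[0.6398, 0.1263], [0.6369, 0.0966], [0.5901, 0.1024], [0.593, 0.1326]] c [0.615  0.1145] sides [0.0472, 0.0298, 0.0472, 0.0303] ang -95.6
docktop [[0.6631, -0.1116], [0.6651, -0.2344], [0.5611, -0.2308], [0.5611, -0.1111]] c [ 0.6126 -0.172 ] sides [0.102, 0.1228, 0.1041, 0.1197] ang -89.1
sill [[0.5188, -0.1121], [0.5195, -0.2326]] c [ 0.5192 -0.1724] sides [0.1205, 0.1205] ang -89.7
paddle [[0.4742, -0.2806], [0.4582, -0.3599], [0.2909, -0.3243], [0.3068, -0.2451]] c [ 0.3825 -0.3025] sides [0.1711, 0.0809, 0.171, 0.0808] ang -101.4
line [[0.4045, -0.2667], [0.3893, -0.3453]] c [ 0.3969 -0.306 ] sides [0.0801, 0.0801] ang -100.9
rib [[0.372, -0.2893], [0.3687, -0.3078], [0.3016, -0.2914], [0.305, -0.2715]] c [ 0.3368 -0.29  ] sides [0.0693, 0.0188, 0.0691, 0.0202] ang -100.1
S crest [[0.3066, 0.214], [0.3884, 0.3216]] c [0.3475 0.2678] sides [0.1352, 0.1352] ang 52.8
S tongs [[0.6124, 0.1142], [0.6124, 0.1142]] c [0.6124 0.1142] sides [0.0, 0.0] ang 0.0
S bar [[0.5981, 0.0367], [0.6477, 0.3083]] c [0.6229 0.1725] sides [0.2761, 0.2761] ang 79.7
S paddle [[0.4699, -0.2778], [0.4587, -0.3562], [0.3029, -0.3304]] c [ 0.4105 -0.3215] sides [0.1751, 0.0792, 0.1579] ang -98.1
S dock [[0.664, -0.1142], [0.6686, -0.2356]] c [ 0.6663 -0.1749] sides [0.1215, 0.1215] ang -87.8
```

The two views agree within a few millimetres and the sizes match those given. Ears come out at (0.345, 0.271), axis about 57.5°. The bar's middle is at (0.623, 0.175), direction about 81°, and the tongs sit 62 mm along it to the -y side. I'll move towards the ears now.

```bash
python3 - <<'E'
from h import *
o=get_obs();print(o["t"],np.round(o["orientation"],3),o["width"])
E
```

```text
0.15 [[ 0.968  0.251 -0.   ]
 [ 0.251 -0.968  0.002]
 [ 0.    -0.002 -1.   ]] 0.999849885442021
```

Emit:
play_rows([
  {"delta_pos": [5,3.5,0],"claw": 0},
  {"delta_pos": [5,3.5,0],"claw": 0},
  {"delta_pos": [5,3.5,0],"claw": 0},
  {"delta_pos": [5,3.5,0],"claw": 0},
  {"delta_pos": [4,4.5,0],"claw": 0},
])

```text
$.steps[0]: bad value
```

Emit:
play_rows([
  {"delta_pos": [5.0,3.5,0.0],"twist": 1.0,"claw": 0.0},
  {"delta_pos": [5.0,3.5,0.0],"twist": 1.0,"claw": 0.0},
  {"delta_pos": [5.0,3.5,0.0],"twist": 1.0,"claw": 0.0},
  {"delta_pos": [5.0,3.5,0.0],"twist": 1.0,"claw": 0.0},
  {"delta_pos": [4.0,4.5,0.0],"twist": 1.0,"claw": 0.0},
], force=60)

```text
t: 0.78
eef_pos: [0.3733, -0.3219, 0.2447]
orientation: [[0.769, 0.639, -0.0], [0.639, -0.769, 0.0], [0.0, -0.0, -1.0]]
ft_force: [1.2, 0.0, -0.7]
width: 0.996
gripper_force: 0.0
```

Emit:
play_rows([
  {"delta_pos": [0.4,6.1,0.0],"twist": 0.0,"claw": 0.0},
  {"delta_pos": [0.0,6.1,0.0],"twist": 0.0,"claw": 0.0},
  {"delta_pos": [0.0,6.1,0.0],"twist": 1.0,"claw": 0.0},
  {"delta_pos": [0.0,6.1,0.0],"twist": 1.0,"claw": 0.0},
  {"delta_pos": [0.0,6.1,0.0],"twist": 1.0,"claw": 0.0},
])

```text
t: 1.4
eef_pos: [0.3754, -0.0164, 0.2451]
orientation: [[0.578, 0.816, 0.0], [0.816, -0.578, 0.0], [0.0, 0.0, -1.0]]
ft_force: [2.0, 0.1, -0.1]
width: 0.998
gripper_force: 0.0
```

Emit:
play_rows([
  {"delta_pos": [0.0,6.1,0.0],"twist": 0.5,"claw": 0.0},
  {"delta_pos": [0.0,6.1,0.0],"twist": 0.0,"claw": 0.0},
  {"delta_pos": [-0.4,6.1,0.0],"twist": 0.0,"claw": 0.0},
  {"delta_pos": [-0.4,6.1,-2.0],"twist": 0.0,"claw": 0.0},
  {"delta_pos": [-0.8,4.5,-3.0],"twist": 0.0,"claw": 0.0},
])

```text
t: 2.02
eef_pos: [0.3601, 0.2719, 0.1961]
orientation: [[0.543, 0.84, 0.003], [0.84, -0.543, 0.002], [0.003, 0.001, -1.0]]
ft_force: [0.8, 0.2, -0.4]
width: 0.998
gripper_force: 0.0
```

```bash
python3 - <<'E'
from h import *
o=get_obs();print(o["t"],o["joint_positions"],o["eef_pos"])
a=cams.get_image("top")[...,::-1];b=cams.get_image("scene")[...,::-1]
f=lambda i,x,y:cv2.resize(i[y:y+130,x:x+130],(520,520)[:2],interpolation=cv2.INTER_CUBIC)
cv2.imwrite("pics/e.png",cv2.resize(np.hstack([f(a,165,200),f(b,295,110)]),(800,400)))
E
```

```text
2.025 [ 2.85222894e+01 -8.81166012e+00 -1.10032217e+01  8.76328515e+01
  3.67080037e-03  1.51385645e+02] [0.36007974 0.27185187 0.19613295]
```

View pics/e.png

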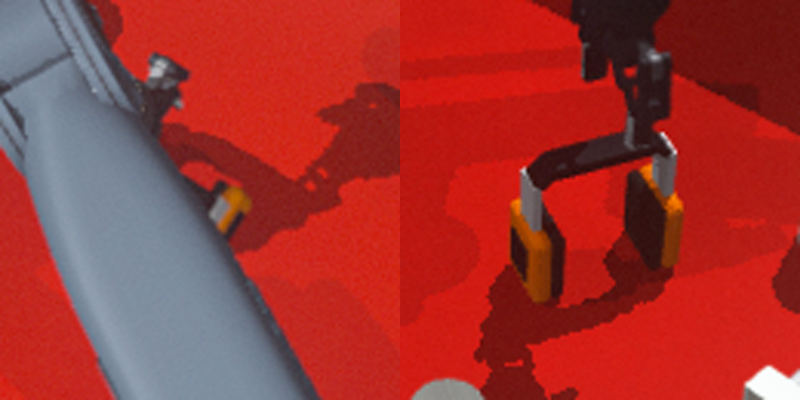

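Emit:
play_rows([
  {"delta_pos": [-0.2,2.0,0.0],"twist": 0.0,"claw": 0.0},
  {"delta_pos": [0.0,0.0,-3.5],"twist": 0.0,"claw": 0.0},
  {"delta_pos": [0.0,0.0,-3.0],"twist": 0.0,"claw": 0.0},
  {"delta_pos": [0.0,0.0,0.0],"twist": 0.0,"claw": 0.8},
  {"delta_pos": [0.0,0.0,0.0],"twist": 0.0,"claw": 0.8},
], force=60)

```text
t: 2.75
eef_pos: [0.3586, 0.289, 0.1321]
orientation: [[0.545, 0.839, 0.001], [0.839, -0.545, 0.001], [0.001, 0.001, -1.0]]
ft_force: [-0.3, 0.5, -0.1]
width: 0.604
gripper_force: 0.0
```

Emit:
play_rows([
  {"delta_pos": [0.0,0.0,0.0],"twist": 0.0,"claw": 1.0},
  {"delta_pos": [0.0,0.0,0.0],"twist": 0.0,"claw": 1.0},
  {"delta_pos": [0.0,0.0,0.0],"twist": 0.0,"claw": 1.0},
  {"delta_pos": [0.0,0.0,0.0],"twist": 0.0,"claw": 1.0},
])

```text
t: 3.25
eef_pos: [0.3587, 0.2899, 0.133]
orientation: [[0.544, 0.839, 0.003], [0.839, -0.544, 0.002], [0.003, 0.001, -1.0]]
ft_force: [-3.4, 0.4, 6.2]
width: 0.336
gripper_force: 59.8
```

Emit:
play_rows([
  {"delta_pos": [0.0,0.0,2.0],"twist": 0.0,"claw": 1.0},
  {"delta_pos": [0.0,0.0,4.0],"twist": 0.0,"claw": 1.0},
  {"delta_pos": [0.0,0.0,4.0],"twist": 0.0,"claw": 1.0},
  {"delta_pos": [0.0,0.0,4.0],"twist": 0.8,"claw": 1.0},
  {"delta_pos": [0.0,0.0,4.0],"twist": 2.0,"claw": 1.0},
])

```text
t: 3.88
eef_pos: [0.3578, 0.2888, 0.3114]
orientation: [[0.32, 0.947, -0.001], [0.947, -0.32, -0.001], [-0.001, -0.0, -1.0]]
ft_force: [0.9, 0.7, -3.2]
width: 0.342
gripper_force: 59.8
```

Emit:
play_rows([
  {"delta_pos": [2.5,-0.7,0.0],"twist": 2.0,"claw": 1.0},
  {"delta_pos": [2.5,-0.7,0.0],"twist": 2.0,"claw": 1.0},
  {"delta_pos": [2.5,-0.7,0.0],"twist": 2.0,"claw": 1.0},
  {"delta_pos": [2.5,-0.7,0.0],"twist": 2.0,"claw": 1.0},
  {"delta_pos": [2.5,-0.7,0.0],"twist": 2.0,"claw": 1.0},
])

```text
t: 4.5
eef_pos: [0.4836, 0.2536, 0.3097]
orientation: [[-0.52, 0.854, -0.002], [0.854, 0.52, -0.001], [-0.0, -0.002, -1.0]]
ft_force: [0.4, 0.2, -2.6]
width: 0.339
gripper_force: 59.9
```

Emit:
play_rows([
  {"delta_pos": [2.5,-0.7,0.0],"twist": 2.0,"claw": 1.0},
  {"delta_pos": [2.5,-0.7,0.0],"twist": 2.0,"claw": 1.0},
  {"delta_pos": [2.5,-0.7,0.0],"twist": 2.0,"claw": 1.0},
  {"delta_pos": [2.5,-0.7,0.0],"twist": 2.0,"claw": 1.0},
  {"delta_pos": [2.0,-0.6,0.0],"twist": 2.0,"claw": 1.0},
])

```text
t: 5.12
eef_pos: [0.6038, 0.2194, 0.3091]
orientation: [[-0.989, 0.15, -0.002], [0.15, 0.989, -0.001], [0.002, -0.002, -1.0]]
ft_force: [-0.3, 1.0, -3.0]
width: 0.341
gripper_force: 59.9
```

Emit:
play_rows([
  {"delta_pos": [0.0,0.0,0.0],"twist": 0.0,"claw": 1.0},
  {"delta_pos": [0.0,0.0,0.0],"twist": 0.0,"claw": 1.0},
])

```text
t: 5.38
eef_pos: [0.6022, 0.2202, 0.3101]
orientation: [[-0.987, 0.158, -0.002], [0.158, 0.987, -0.0], [0.002, -0.001, -1.0]]
ft_force: [0.8, 0.3, -3.4]
width: 0.339
gripper_force: 59.9
```

```bash
python3 - <<'E'
from h import *
o=get_obs();print(o["t"],np.round(o["joint_positions"],1),o["eef_pos"])
snap("scene","f.png",(300,60,560,320),2.3)
E
```

```text
5.375 [ 14.1  23.6  37.8 104.3   0.   23.2] [0.60221588 0.22021221 0.31011876]
```

View pics/f.png

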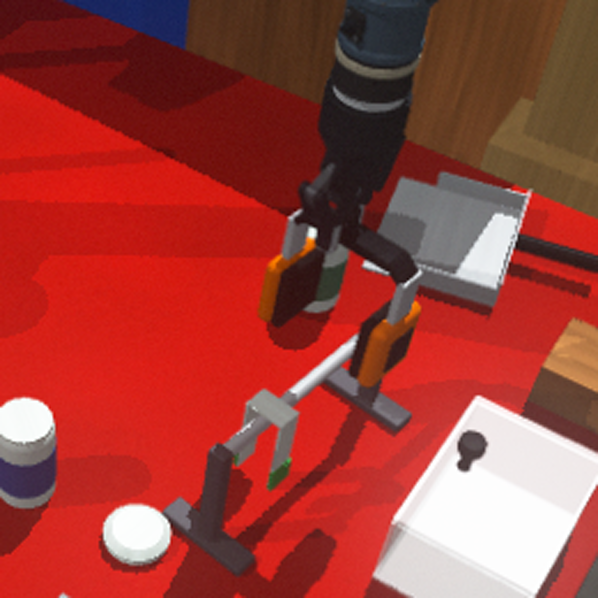

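```bash
python3 - <<'E'
from h import *
ex=np.array([.987,-.158,0]);c=np.array([.6256,.2165,.177])
q=lambda p:((pix("scene",p)-[300,60])*2.3).round(0)
for s in(-1,1):
    print(s,"crest end",q(c+s*.048*ex+[0,0,.136]),"arm",q(c+s*.064*ex+[0,0,.11]),"cup bottom in",q(c+s*.042*ex))
ey=np.array([.158,.987,0]);b=np.array([.623,.1755,.142])
print([q(b+s*ey) for s in(-.132,.132)], q(b-.0615*ey+[0,0,.011]))
E
```

```text
-1 crest end [318. 215.] arm [301. 227.] cup bottom in [302. 317.]
1 crest end [400. 264.] arm [408. 292.] cup bottom in [367. 359.]
[array([224., 454.]), array([383., 319.])] [271. 408.]
```

Emit:
play_rows([
  {"delta_pos": [0.4,0.0,-2.0],"twist": 0.0,"claw": 1.0},
  {"delta_pos": [0.0,0.0,-3.0],"twist": 0.0,"claw": 1.0},
  {"delta_pos": [0.0,0.0,-3.0],"twist": 0.0,"claw": 1.0},
  {"delta_pos": [0.0,0.0,-3.0],"twist": 0.0,"claw": 1.0},
  {"delta_pos": [0.0,0.0,-2.0],"twist": 0.0,"claw": 1.0},
])

```text
t: 6.05
eef_pos: [0.6051, 0.2204, 0.1793]
orientation: [[-0.988, 0.156, -0.002], [0.156, 0.988, -0.001], [0.002, -0.001, -1.0]]
ft_force: [0.0, -0.8, -3.6]
width: 0.334
gripper_force: 59.9
```

Emit:
play_rows([
  {"delta_pos": [0.0,0.0,-1.0],"twist": 0.0,"claw": 1.0},
  {"delta_pos": [0.0,0.0,-1.0],"twist": 0.0,"claw": 1.0},
  {"delta_pos": [0.0,0.0,-0.2],"twist": 0.0,"claw": 1.0},
  {"delta_pos": [0.0,0.0,0.0],"twist": 0.0,"claw": 1.0},
])

```text
t: 6.55
eef_pos: [0.6072, 0.2202, 0.1596]
orientation: [[-0.988, 0.156, 0.001], [0.156, 0.988, 0.0], [-0.001, 0.0, -1.0]]
ft_force: [0.4, -0.9, -3.4]
width: 0.339
gripper_force: 59.9
```

Emit:
play_rows([
  {"delta_pos": [0.0,0.0,-0.3],"twist": 0.0,"claw": 1.0},
  {"delta_pos": [0.0,0.0,0.0],"twist": 0.0,"claw": 1.0},
])

```text
t: 6.8
eef_pos: [0.607, 0.2201, 0.156]
orientation: [[-0.988, 0.156, 0.0], [0.156, 0.988, 0.0], [-0.0, 0.0, -1.0]]
ft_force: [-1.1, 0.7, -3.6]
width: 0.339
gripper_force: 60.0
```

Emit:
play_rows([
  {"delta_pos": [0.0,0.0,-0.3],"twist": 0.0,"claw": 1.0},
  {"delta_pos": [0.0,0.0,0.0],"twist": 0.0,"claw": 1.0},
])

```text
t: 7.05
eef_pos: [0.6069, 0.22, 0.1526]
orientation: [[-0.988, 0.156, -0.0], [0.156, 0.988, -0.0], [0.0, -0.0, -1.0]]
ft_force: [-0.4, -0.0, -2.8]
width: 0.334
gripper_force: 60.0
```

Emit:
play_rows([
  {"delta_pos": [0.0,0.0,-0.2],"twist": 0.0,"claw": 1.0},
  {"delta_pos": [0.0,0.0,0.0],"twist": 0.0,"claw": 1.0},
])

```text
t: 7.3
eef_pos: [0.607, 0.2201, 0.1521]
orientation: [[-0.988, 0.156, 0.001], [0.156, 0.988, 0.0], [-0.001, 0.0, -1.0]]
ft_force: [-2.2, -0.6, 1.8]
width: 0.336
gripper_force: 60.5
```

```bash
python3 - <<'E'
from h import *
print(get_obs()["t"])
snap("scene","g.png",(370,170,500,300),4.5)
E
```

```text
7.3
```

View pics/g.png

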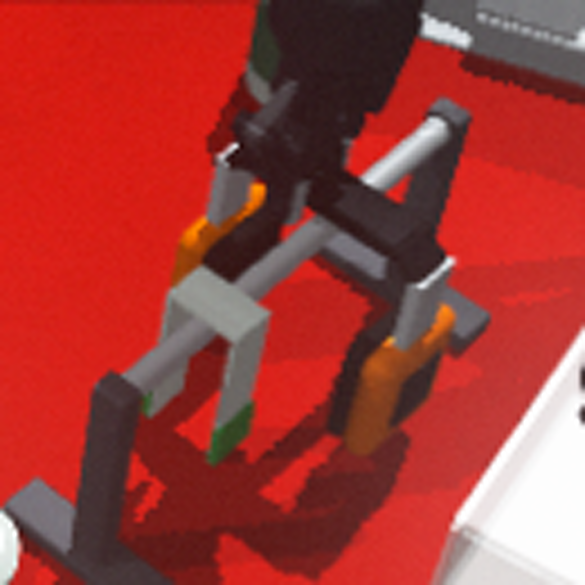

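The crest rests across the bar, with a cup on each side and the tongs clear at (215,300). Contact shows in the wrist force, so I'll release.

Emit:
play_rows([
  {"delta_pos": [0.0,0.0,0.0],"twist": 0.0,"claw": 0.5},
  {"delta_pos": [0.0,0.0,0.0],"twist": 0.0,"claw": 0.3},
  {"delta_pos": [0.0,0.0,0.0],"twist": 0.0,"claw": 0.2},
  {"delta_pos": [0.0,0.0,0.0],"twist": 0.0,"claw": 0.2},
  {"delta_pos": [0.0,0.0,1.0],"twist": 0.0,"claw": 0.2},
])

```text
t: 7.98
eef_pos: [0.6062, 0.2199, 0.1599]
orientation: [[-0.988, 0.156, -0.002], [0.156, 0.988, -0.001], [0.002, -0.001, -1.0]]
ft_force: [-0.1, -0.2, -0.1]
width: 0.803
gripper_force: 0.0
```

Emit:
play_rows([
  {"delta_pos": [0.0,0.0,2.0],"twist": 0.0,"claw": 0.2},
  {"delta_pos": [0.0,0.0,4.0],"twist": 0.0,"claw": 0.2},
  {"delta_pos": [0.0,0.0,4.0],"twist": 0.0,"claw": 0.2},
  {"delta_pos": [-3.0,-5.0,0.0],"twist": 0.0,"claw": 0.0},
  {"delta_pos": [-3.0,-5.4,0.0],"twist": 0.0,"claw": 0.0},
])

```text
t: 8.6
eef_pos: [0.5475, 0.1156, 0.2625]
orientation: [[-0.988, 0.154, 0.003], [0.154, 0.988, -0.0], [-0.003, 0.0, -1.0]]
ft_force: [0.7, -1.8, -0.3]
width: 0.997
gripper_force: 0.0
```

Emit:
play_rows([
  {"delta_pos": [-2.5,-5.2,0.0],"twist": -0.5,"claw": 0.0},
  {"delta_pos": [-2.5,-5.2,0.0],"twist": 0.0,"claw": 0.0},
  {"delta_pos": [-2.5,-5.2,0.0],"twist": 0.0,"claw": 0.0},
  {"delta_pos": [-2.5,-5.2,0.0],"twist": 0.0,"claw": 0.0},
  {"delta_pos": [-2.5,-5.2,0.0],"twist": 0.0,"claw": 0.0},
])

```text
t: 9.22
eef_pos: [0.4212, -0.1455, 0.2621]
orientation: [[-0.98, 0.198, 0.002], [0.198, 0.98, -0.001], [-0.002, -0.001, -1.0]]
ft_force: [0.7, -0.7, 0.2]
width: 0.998
gripper_force: 0.0
```

Emit:
play_rows([
  {"delta_pos": [-2.5,-5.2,-3.0],"twist": 0.0,"claw": 0.0},
  {"delta_pos": [-2.5,-5.0,-4.0],"twist": 0.0,"claw": 0.0},
  {"delta_pos": [-2.0,-5.0,-4.0],"twist": 0.0,"claw": 0.0},
  {"delta_pos": [0.0,0.0,0.0],"twist": 0.0,"claw": 0.0},
])

```text
t: 9.72
eef_pos: [0.3537, -0.2869, 0.1556]
orientation: [[-0.979, 0.204, -0.004], [0.204, 0.979, 0.004], [0.005, 0.003, -1.0]]
ft_force: [0.1, 0.3, 0.3]
width: 0.996
gripper_force: 0.0
```

```bash
python3 - <<'E'
from h import *
o=get_obs();print(o["t"],o["eef_pos"],np.round(o["orientation"],3)[:2,0])
a=cams.get_image("top")[...,::-1];b=cams.get_image("scene")[...,::-1]
c=lambda i,x,y,w,h:cv2.resize(i[y:y+h,x:x+w],(400,400*h//w),interpolation=cv2.INTER_CUBIC)
cv2.imwrite("pics/k.png",np.hstack([c(b,160,260,140,140),c(b,350,160,140,140)]))
E
```

```text
9.725 [ 0.35365773 -0.28692122  0.15562333] [-0.979  0.204]
```

View pics/k.png

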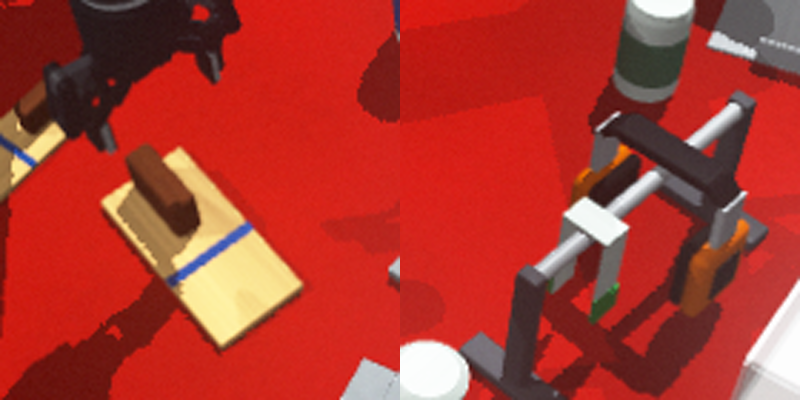

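The ears hang level on the bar with the tongs untouched. In the left crop the paddle lies clear below the gripper, with its rib at (160,190).

Emit:
play_rows([
  {"delta_pos": [0.0,0.0,-4.0],"twist": 0.0,"claw": 0.0},
  {"delta_pos": [0.0,0.0,-4.0],"twist": 0.0,"claw": 0.0},
  {"delta_pos": [0.0,0.0,-3.0],"twist": 0.0,"claw": 0.0},
  {"delta_pos": [0.0,0.0,-0.7],"twist": 0.0,"claw": 0.4},
  {"delta_pos": [0.0,0.0,0.0],"twist": 0.0,"claw": 0.6},
], force=50)

```text
t: 10.45
eef_pos: [0.3577, -0.2859, 0.0429]
orientation: [[-0.98, 0.197, 0.001], [0.197, 0.98, -0.001], [-0.002, -0.001, -1.0]]
ft_force: [-0.3, -0.2, 0.7]
width: 0.599
gripper_force: 0.0
```

Emit:
play_rows([
  {"delta_pos": [0.0,0.0,0.0],"twist": 0.0,"claw": 1.0},
  {"delta_pos": [0.0,0.0,0.0],"twist": 0.0,"claw": 1.0},
  {"delta_pos": [0.0,0.0,0.0],"twist": 0.0,"claw": 1.0},
  {"delta_pos": [0.0,0.0,0.0],"twist": 0.0,"claw": 1.0},
  {"delta_pos": [0.0,0.0,0.0],"twist": 0.0,"claw": 1.0},
])

```text
t: 11.08
eef_pos: [0.3583, -0.2878, 0.0442]
orientation: [[-0.98, 0.199, 0.004], [0.199, 0.98, -0.004], [-0.005, -0.003, -1.0]]
ft_force: [1.0, -0.7, 6.3]
width: 0.272
gripper_force: 52.6
```

Emit:
play_rows([
  {"delta_pos": [0.0,0.0,2.0],"twist": 0.0,"claw": 1.0},
  {"delta_pos": [0.0,0.0,2.0],"twist": 0.0,"claw": 1.0},
  {"delta_pos": [2.5,3.9,0.0],"twist": 1.0,"claw": 1.0},
  {"delta_pos": [2.5,3.9,0.0],"twist": 1.0,"claw": 1.0},
  {"delta_pos": [2.4,3.8,0.0],"twist": 0.3,"claw": 1.0},
])

```text
t: 11.7
eef_pos: [0.4311, -0.1687, 0.0816]
orientation: [[-1.0, -0.001, 0.0], [-0.001, 1.0, 0.0], [-0.0, 0.0, -1.0]]
ft_force: [0.7, -0.9, -1.4]
width: 0.27
gripper_force: 51.6
```

Emit:
play_rows([
  {"delta_pos": [0.0,0.0,-1.2],"twist": 0.0,"claw": 1.0},
  {"delta_pos": [0.0,0.0,0.0],"twist": 0.0,"claw": 1.0},
  {"delta_pos": [0.0,0.0,0.0],"twist": 0.0,"claw": 1.0},
])

```text
t: 12.08
eef_pos: [0.4298, -0.1706, 0.0692]
orientation: [[-1.0, 0.001, -0.001], [0.001, 1.0, 0.0], [0.001, 0.0, -1.0]]
ft_force: [-0.6, 0.3, -0.5]
width: 0.271
gripper_force: 51.6
```

```bash
python3 - <<'E'
from h import *
o=get_obs();print(o["t"],o["eef_pos"],np.round(o["orientation"],3)[:2,0])
a=cams.get_image("top")[...,::-1];b=cams.get_image("scene")[...,::-1]
c=lambda i,x,y,w,h:cv2.resize(i[y:y+h,x:x+w],(400,400*h//w),interpolation=cv2.INTER_CUBIC)
cv2.imwrite("pics/l.png",np.hstack([c(a,325,145,100,150),c(b,260,280,130,195)]))
E
```

```text
12.075 [ 0.42982276 -0.17064087  0.0691792 ] [-1.     0.001]
```

View pics/l.png

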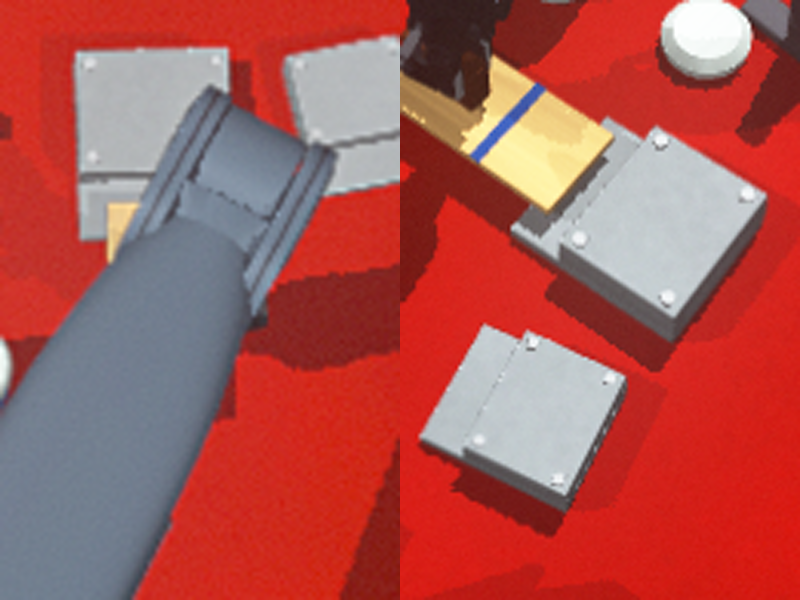

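The blade sits in front of the mouth over the sill: free corners (613,128) and (553,207), blue line (543,88)–(477,160), dock top front edge (655,128)–(563,258).

```bash
python3 - <<'E'
from h import *
def S(px,py,z): return at("scene",260+(px-400+.5)/3.077-.5,280+(py+.5)/3.077-.5,z)
for n,p in dict(tipL=(613,128,.035),tipR=(553,207,.035),lineL=(543,88,.035),lineR=(477,160,.035),dFL=(655,128,.042),dFR=(563,258,.042),dBL=(768,197,.042),dBR=(675,318,.042),sillL=(607,118,.012),sillR=(514,230,.012)).items(): print(n,S(*p))
def A(px,py,z): return at("top",325+(px+.5)/4-.5,145+(py+.5)/4-.5,z)
for n,p in dict(dBL=(76,50,.042),dBR=(228,48,.042),dFL=(79,174,.042),sillL=(80,240,.012),tipL=(107,205,.035)).items(): print("top",n,A(*p))
E
```

```text
tipL [ 0.5375 -0.1294  0.035 ]
tipR [ 0.5418 -0.2086  0.035 ]
lineL [ 0.4738 -0.1324  0.035 ]
lineR [ 0.4731 -0.211   0.035 ]
dFL [ 0.5651 -0.1145  0.042 ]
dFR [ 0.5744 -0.2394  0.042 ]
dBL [ 0.664  -0.1136  0.042 ]
dBR [ 0.6636 -0.2301  0.042 ]
sillL [ 0.5203 -0.1135  0.012 ]
sillR [ 0.5222 -0.2308  0.012 ]
top dBL [ 0.6645 -0.1126  0.042 ]
top dBR [ 0.6643 -0.2327  0.042 ]
top dFL [ 0.5634 -0.1115  0.042 ]
top sillL [ 0.518  -0.1125  0.012 ]
top tipL [ 0.5399 -0.1329  0.035 ]
```

Emit:
play_rows([
  {"delta_pos": [0.0,-0.15,-0.9],"twist": 0.0,"claw": 1.0},
  {"delta_pos": [0.0,0.0,0.0],"twist": 0.0,"claw": 1.0},
  {"delta_pos": [1.5,0.0,0.0],"twist": 0.0,"claw": 1.0},
  {"delta_pos": [1.5,0.0,0.0],"twist": 0.0,"claw": 1.0},
  {"delta_pos": [0.5,0.0,0.0],"twist": 0.0,"claw": 1.0},
])

```text
t: 12.8
eef_pos: [0.4673, -0.1716, 0.0608]
orientation: [[-1.0, -0.002, 0.001], [-0.002, 1.0, -0.001], [-0.001, -0.001, -1.0]]
ft_force: [-0.6, -0.7, -1.2]
width: 0.271
gripper_force: 51.6
```

Emit:
play_rows([
  {"delta_pos": [1.5,0.0,0.0],"twist": 0.0,"claw": 1.0},
  {"delta_pos": [1.5,0.0,0.0],"twist": 0.0,"claw": 1.0},
  {"delta_pos": [1.5,0.0,0.0],"twist": 0.0,"claw": 1.0},
  {"delta_pos": [0.9,0.0,0.0],"twist": 0.0,"claw": 1.0},
  {"delta_pos": [0.0,0.0,0.0],"twist": 0.0,"claw": 1.0},
])

```text
t: 13.42
eef_pos: [0.5202, -0.1714, 0.0603]
orientation: [[-1.0, -0.001, -0.0], [-0.001, 1.0, -0.0], [0.0, -0.0, -1.0]]
ft_force: [-0.1, -0.3, -1.8]
width: 0.271
gripper_force: 51.6
```

Emit:
play_rows([
  {"delta_pos": [0.0,0.0,-0.3],"twist": 0.0,"claw": 1.0},
  {"delta_pos": [0.0,0.0,0.0],"twist": 0.0,"claw": 1.0},
])

```text
t: 13.68
eef_pos: [0.5189, -0.1713, 0.057]
orientation: [[-1.0, -0.0, -0.001], [-0.0, 1.0, 0.0], [0.001, 0.0, -1.0]]
ft_force: [-0.3, 0.5, -1.1]
width: 0.272
gripper_force: 51.6
```

Emit:
play_rows([
  {"delta_pos": [0.7,0.0,0.0],"twist": 0.0,"claw": 1.0},
  {"delta_pos": [0.0,0.0,-0.15],"twist": 0.0,"claw": 1.0},
  {"delta_pos": [0.0,0.0,0.0],"twist": 0.0,"claw": 1.0},
])

```text
t: 14.05
eef_pos: [0.5271, -0.1717, 0.0564]
orientation: [[-1.0, -0.001, 0.001], [-0.001, 1.0, -0.001], [-0.001, -0.001, -1.0]]
ft_force: [0.5, 0.0, 0.6]
width: 0.269
gripper_force: 51.6
```

Emit:
play_rows([
  {"delta_pos": [0.0,0.0,-0.15],"twist": 0.0,"claw": 1.0},
  {"delta_pos": [0.0,0.0,0.0],"twist": 0.0,"claw": 1.0},
])

```text
t: 14.3
eef_pos: [0.5271, -0.1716, 0.0563]
orientation: [[-1.0, -0.001, 0.002], [-0.001, 1.0, -0.001], [-0.002, -0.001, -1.0]]
ft_force: [-2.0, 1.2, 6.1]
width: 0.27
gripper_force: 52.3
```

Emit:
play_rows([
  {"delta_pos": [0.0,0.0,0.0],"twist": 0.0,"claw": 0.6},
  {"delta_pos": [0.0,0.0,0.0],"twist": 0.0,"claw": 0.2},
  {"delta_pos": [0.0,0.0,0.0],"twist": 0.0,"claw": 0.0},
  {"delta_pos": [0.0,0.0,3.0],"twist": 0.0,"claw": 0.0},
  {"delta_pos": [0.0,0.0,5.0],"twist": 0.0,"claw": 0.0},
])

```text
t: 14.92
eef_pos: [0.5245, -0.1705, 0.1322]
orientation: [[-1.0, -0.001, -0.006], [-0.001, 1.0, 0.003], [0.006, 0.003, -1.0]]
ft_force: [0.3, -0.3, 0.5]
width: 1.0
gripper_force: 0.0
```

Emit:
play_rows([
  {"delta_pos": [-2.0,2.0,5.0],"twist": 0.0,"claw": 0.0},
  {"delta_pos": [-2.0,5.5,2.0],"twist": 0.0,"claw": 0.0},
  {"delta_pos": [-2.0,5.5,0.0],"twist": 0.0,"claw": 0.0},
  {"delta_pos": [-2.0,5.5,0.0],"twist": 0.0,"claw": 0.0},
  {"delta_pos": [-2.0,5.5,0.0],"twist": 0.0,"claw": 0.0},
])

```text
t: 15.55
eef_pos: [0.4257, 0.07, 0.2044]
orientation: [[-1.0, 0.0, 0.001], [0.0, 1.0, 0.0], [-0.001, 0.0, -1.0]]
ft_force: [1.4, 0.4, -0.2]
width: 0.997
gripper_force: 0.0
```

```bash
python3 - <<'E'
from h import *
o=get_obs();print(o["t"],o["eef_pos"])
a=cams.get_image("top")[...,::-1];b=cams.get_image("scene")[...,::-1]
c=lambda i,x,y,w,h,W:cv2.resize(i[y:y+h,x:x+w],(W,W*h//w),interpolation=cv2.INTER_CUBIC)
L=c(a,335,150,60,75,480); R=c(b,270,260,128,240,320)
cv2.imwrite("pics/m.png",np.hstack([L,R]))
E
```

```text
15.55 [0.42573969 0.07003459 0.20441428]
```

View pics/m.png

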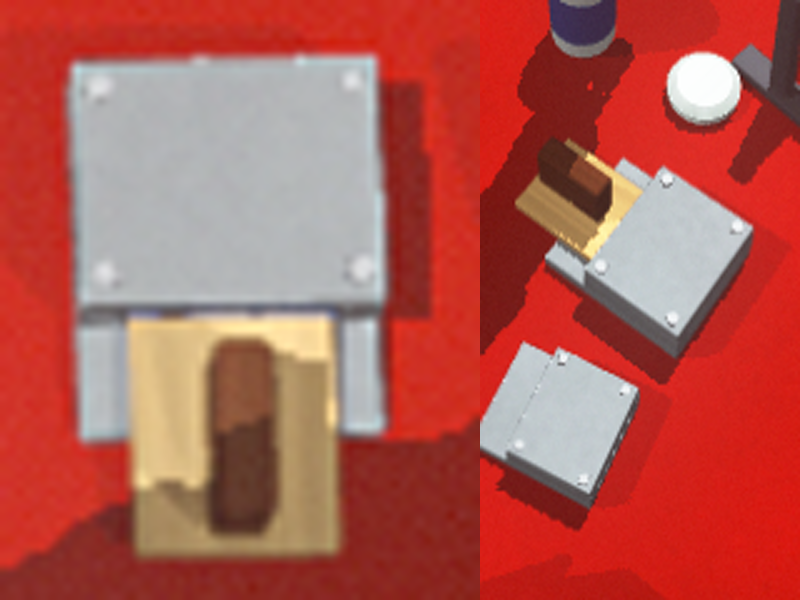

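```bash
python3 - <<'E'
from h import *
A=lambda x,y,z: at("top",335+(x+.5)/8-.5,150+(y+.5)/8-.5,z)
print("rear",A(136,556,.022),A(340,554,.022),"sill",A(80,438,.012),A(385,433,.012),"back",A(72,64,.042),A(376,58,.042),"front top",A(80,304,.042),A(384,302,.042))
m=.564
for x in(m-.004,m,m+.002):print(x,(pix("top",(x,-.19,.022))-[335,150]+.5)*8-.5)
print("lintel low",(pix("top",(m,-.19,.030))-[335,150]+.5)*8-.5)
a=cams.get_image("top"); print(a[184:194,[353,370,374]].tolist())
E
```

```text
rear [ 0.469  -0.1319  0.022 ] [ 0.4681 -0.2115  0.022 ] sill [ 0.519  -0.1123  0.012 ] [ 0.5187 -0.2328  0.012 ] back [ 0.6631 -0.1123  0.042 ] [ 0.6637 -0.2325  0.042 ] front top [ 0.5652 -0.1122  0.042 ] [ 0.5638 -0.2308  0.042 ]
0.5599999999999999 [274.7 326.7]
0.564 [274.7 317.1]
0.566 [274.7 312.3]
lintel low [276.3 311.5]
[[[180, 183, 184], [180, 183, 185], [180, 183, 186]], [[178, 182, 182], [179, 182, 183], [181, 184, 186]], [[182, 184, 185], [179, 183, 183], [182, 184, 186]], [[176, 181, 179], [175, 178, 182], [158, 160, 162]], [[109, 108, 117], [107, 105, 118], [101, 101, 116]], [[145, 139, 160], [198, 181, 173], [195, 180, 172]], [[228, 195, 136], [255, 226, 165], [254, 220, 158]], [[224, 191, 131], [255, 222, 160], [251, 219, 157]], [[224, 193, 137], [255, 225, 164], [249, 217, 156]], [[228, 197, 140], [251, 220, 157], [249, 219, 157]]]
```

The rear edge puts the near edge of the line at x = 0.5636, and the mouth is at 0.5638. The paddle lies flat and square, and the robot is clear, so I'm handing in.

```bash
python3 -c "
from h import *
print(arm.finish_job())"
```

```text
the job is handed in; nothing more can be done
None
```

The job is handed in: the ear defenders hang over the bar, one cup on each side and clear of the tongs, and the paddle lies flat in the dock with the near edge of its blue line level with the mouth to within about 1 mm by the top camera.

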